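Open the fan guard of a bench condensing unit and hold it wide

TASK

The fan of the small condensing unit on the bench is going to be cleaned: pinch the main catch of its wire fan guard so that the guard springs out onto the safety catch, then pinch the safety catch so that it springs free, take the guard and swing it past the click of its roller check to wide open, at least square to the unit. The guard will not stay wide by itself, so finish while still holding it there, and leave the loose tools and things on the bench where they are.

Things in the scene. Friction and masses are not known exactly. Their poses are not given: they have to be found in the camera images.
- unit: Bench condensing unit, fixed: white fan casing 270 mm wide, 135 mm deep, flat roof at 200 mm; coil and black compressor (to 180 mm) behind it, base plate 275 mm deep. Origin on the table at the middle of the front edge; local -x points out of the front (fan side), y along the front, z up. A wire guard covers the front; two pinch catches stand on the roof behind the front edge.
- guard: Wire fan guard, a gate of steel tube 220 mm long from hinge to grip, about 10 mm thick, from 30 to 195 mm above the table, 0.7 kg. Origin on the upright hinge axis at table height; local -y points along the gate to its free end, local -x is its outer face. On its top rail stand two pairs of 8 mm square keeper posts (tops at 226 mm), a pair in front of each catch.
- guard_swing (a joint): Swing of the guard, rad: 0 closed, grows as it opens outwards (clockwise from above), stop at 1.85, 1.57 is square to the front. Latched it reads about 0.01; with the main catch pinched it springs to about 0.10 (stopped by the safety catch); with the safety catch then pinched, to about 0.35. A weak hinge spring (0.4 N m/rad) draws it back from wider.
- hinge (a point): Point on the guard's upright hinge axis at roof height (200 mm). A roller check beside it (to 220 mm high) clicks as the guard swings: it resists from about 0.8 rad (5 to 10 N at the grip in all), is on top at 1.10 and past at 1.4. Let go when wide, the guard falls back to rest against it, at about 1.35 to 1.4.
- grip (a point): Middle of the guard's hand grip: an upright round black rubber grip, 22 mm diameter, from 197 to 257 mm above the table, on top of the guard's free end, 220 mm from the hinge axis. This point is on its axis at 230 mm and moves with the guard.
- main_catch (a point): Main catch, nearer the guard's free end (165 mm from the hinge along the front): middle between its two finger tabs, at 228 mm. Tabs: upright steel plates 24 mm long in unit x, 5 mm thick, 208 to 248 mm high, a pair facing each other along unit y, 50 mm over their outer faces. Pinch both inwards along unit y: each slides up to 11 mm against 5 to 10 N and springs back when let go.
- safety_catch (a point): Safety catch, nearer the hinge (80 mm from it along the front), with 8 mm longer barbs: middle between its two tabs, at 228 mm. Same tabs and travel as the main catch; 35 mm free between the two catches. Either catch frees the guard's posts once each tab is in by about 6 mm. Pinched before the main catch, it has no lasting effect.
- main_a (a joint): Main catch, tab on the hinge side: travel inwards in m, 0 at rest to 0.011.
- main_b (a joint): Main catch, tab on the free-end side: the same.
- safety_a (a joint): Safety catch, tab on the hinge side: travel inwards in m, 0 at rest to 0.011.
- safety_b (a joint): Safety catch, tab on the free-end side: the same.
- spray: Bystander: loose leak-test spray bottle, 50 mm diameter, 177 mm tall, clear with a blue cap, standing 25 to 40 mm from the unit's side wall at the free-end side of the guard; origin under its centre.
- wrench: Bystander: loose steel wrench 150 mm long lying flat on the table under the guard's swing (the guard passes over it); origin under its centre.
- driver: Bystander: loose screwdriver 170 mm long lying on the table; origin under its centre.
- basket: Bystander: loose white basket 90 x 90 x 100 mm with pens (to 145 mm); origin under its centre.
- bowl: Bystander: loose black bowl, 100 mm diameter, 50 mm high; origin under its centre.
- tape: Bystander: loose roll of tape lying flat, 90 mm diameter, 25 mm high; origin under its centre.
- cutter: Bystander: loose tube cutter about 120 mm long, 25 mm high; origin under its centre.

How it is judged:
By the outcome, as a careful person would: the job done as asked, in the order asked, and still so for the second after the job is handed in, while the arm keeps its last pose, push and grip.
It also fails if it takes over 54 s, if anything falls off the work surface, if the arm or the gripper's body presses on something with over 40 N, if the wrist force passes 120 N, or if a joint passes its speed limit or range.

ROBOT

A 6-joint arm with a two-finger parallel gripper is mounted at the origin on the work surface. World frame = base frame: x ahead of the robot, y to its left, z up, the work surface at z = 0. Lengths are in m, angles in rad, forces in N, time in s.
With the tool pointing down it reaches from about 0.375 to 0.9 m from the base axis. Payload 3.1 kg.
Tool frame: the origin (TCP) lies midway between the tips of the shut fingers; the grasp point (between the pads) lies 19 mm behind it (manip.grasp_offset is the distance from the TCP to the grasp point, in m); z points along the fingers, y is the line along which they close (so a half turn about z gives the same grasp; the last joint's range is limited). The gripper opens to 85 mm and grips with 20 to 120 N. Pads are 22 mm wide; open, the fingers measure 114 mm over their backs; the gripper's body (76 mm by 85 mm) begins 54 mm behind the grasp point. The pads swing forward as they close: fully open they stand 13 mm farther back than shut.
Start: joints at [-1.49, 0.527, 1.433, -0, 1.181, -0.178], TCP at [0.16, -0.604, 0.231] pointing down, gripper open.
Joint ranges: [-3.08, 3.08], [-0.75, 2.2], [0.22, 2.44], [-1.43, 4.57], [0, 2.65], [-2.85, 2.85]. Speed limits (rad/s): [2.79, 2.79, 3.14, 3.14, 3.14, 3.14].

INTERFACE

Orientations are given as a unit quaternion [x, y, z, w].
In Python, from station import sensors, cams, order, manip gives the robot as it stands.
- The arm moves only by the tool move_arm, never from a script. Its argument "targets" is a list of rows, each an object of numbers: "dx", "dy", "dz": the shift along the world's x, y, z normalised to -1 to 1, where 1 is 25 mm; "rx", "ry", "rz": the turn, a rotation vector about the world's x, y, z normalised to -1 to 1, where 1 is 30 degrees. A call has exactly 10 rows; each row shifts and turns the commanded pose from where the row before left it; what a row does not reach is not made up. A row lasts 1/8 s, in which the tool goes at most 62.5 mm and 10.7 degrees, less where a joint would pass 70% of its speed; a pose out of reach is approached as far as the arm can. A call with a number of a shift or a turn outside -1 to 1 is refused whole. A call with a gripper value outside its range is refused whole. "claw" is the opening in per cent of the stroke, from 0 (shut) to 100 (fully open), set as the call begins (left out, the last holds). The fingers move at their own pace and stop on an object; "newtons" is the grip in N (left out, the last holds). Time passes only in rows, so rows that do not move let the fingers close, or fill a call up. It gives the time, the measured TCP pose, the force, the opening and the grip force at its end, in the units of the state.
- sensors.sense(): the state, without advancing time (a new reading comes with each control period).
- cams.snapshot(name): name is "side" or "top"; returns the picture (384x512x3 uint8, red, green, blue); there is no depth.
- cams.camera_model(name): a dict with "fx", "fy", "cx", "cy" (pixels), "extrinsics" (4x4, takes a point from world to camera coordinates). Camera axes: x right, y down, z forward; pixel columns grow to the right and rows downward; lengths in m; the calibration is good to about 2 mm. A picture is of the moment at which its call begins. camera_model takes no time and is no camera call.
- order.sign_off(): hands the job in; it is judged then, once.
The state is a dict: "t": time; "q": joint angles; "qd": joint speeds; "tau": joint torques, N m; "tcp_pos": TCP position; "tool_rot": TCP orientation; "force": force on the tool from outside, world axes, zero at the start; "ft_torque": the same for the moment, N m; "finger_gap": opening from 0.0 (shut) to 1.0 (fully open); "gripper_force": force on a finger pad.
Only numpy, scipy, OpenCV 4.12 (cv2) and the standard library are available. Lean on these libraries where they do the work, as an engineer would, in place of code of your own. Each camera call takes 0.05 s, during which the arm holds its last target. There are 200 camera calls.

## Working session

There is one attempt and no reset: what is moved stays moved. The work goes in short steps, Python scripts to look and compute and a tool call to move; the robot and the scene stay as the last step left them, time stands still between calls to the robot, and variables do not carry over. Pictures are saved under pics/ and viewed, at most 13 in all, crops included, and the job is handed in when it is done.

Besides the shell and the picture viewer there is one more tool, called after ">>>" as a command line: name --argument value ..., lists and objects as JSON in quotes. move_arm: Moves the arm, as the interface text tells. Scaled input: -1 to 1 covers 25 mm each way for a shift and 30 degrees each way for a turn. Its arguments: {"type":"object","properties":{"targets":{"type":"array"},"claw":{"type":"number"},"newtons":{"type":"number"}},"required":["targets"]}

```bash
ls; mkdir -p pics
python3 - <<'E'
from station import sensors,cams
import cv2
for n in("side","top"):
    cv2.imwrite(f"pics/{n}0.png",cv2.resize(cams.snapshot(n)[:,:,::-1],(800,600),interpolation=cv2.INTER_CUBIC))
    m=cams.camera_model(n);print(n,m)
print(sensors.sense())
E
```

```text
pics
side {'fx': 491.67966570617074, 'fy': 491.67966570617074, 'cx': 257.84950517716004, 'cy': 197.6206588766001, 'extrinsics': array([[-0.99427461, -0.10408872,  0.02415668,  0.54636042],
       [-0.0758231 ,  0.52796792, -0.84587277,  0.07787739],
       [ 0.07529186, -0.84286145, -0.53283742,  1.86329718],
       [ 0.        ,  0.        ,  0.        ,  1.        ]])}
top {'fx': 485.78652911368147, 'fy': 485.78652911368147, 'cx': 255.0824122248022, 'cy': 203.34232918179424, 'extrinsics': array([[ 0.00818041, -0.99976472, -0.02008955,  0.155191  ],
       [-0.99636397, -0.00644548, -0.08495462,  0.53414962],
       [ 0.08480515,  0.02071147, -0.99618227,  1.44361252],
       [ 0.        ,  0.        ,  0.        ,  1.        ]])}
{'t': 0.1, 'q': array([-1.49045927e+00,  5.28414201e-01,  1.43378239e+00, -8.52764207e-06,
        1.18137391e+00, -1.78520960e-01]), 'qd': array([ 0.0012745 , -0.00311634, -0.00320401, -0.00078091,  0.0002436 ,
       -0.00082045]), 'tau': array([-8.96592865e-04, -4.43306780e+01, -1.78586984e+01, -1.82704903e-04,
        3.90729183e-03, -1.46055157e-05]), 'tcp_pos': array([ 0.15994668, -0.60352335,  0.23040365]), 'tool_rot': array([ 9.91635058e-01,  1.29069492e-01,  4.45905298e-05, -9.87926994e-04]), 'force': array([-0.10162497,  0.43847256,  0.83508752]), 'ft_torque': array([-0.03482753,  0.00366336, -0.01387469]), 'gripper_force': 0.0, 'finger_gap': 1.0002916991004538}
```

View pics/top0.png

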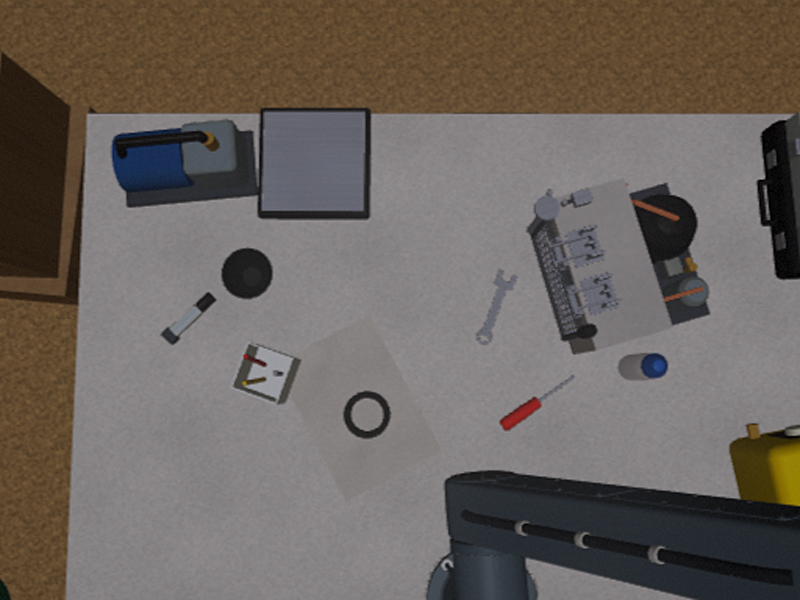

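View pics/side0.png

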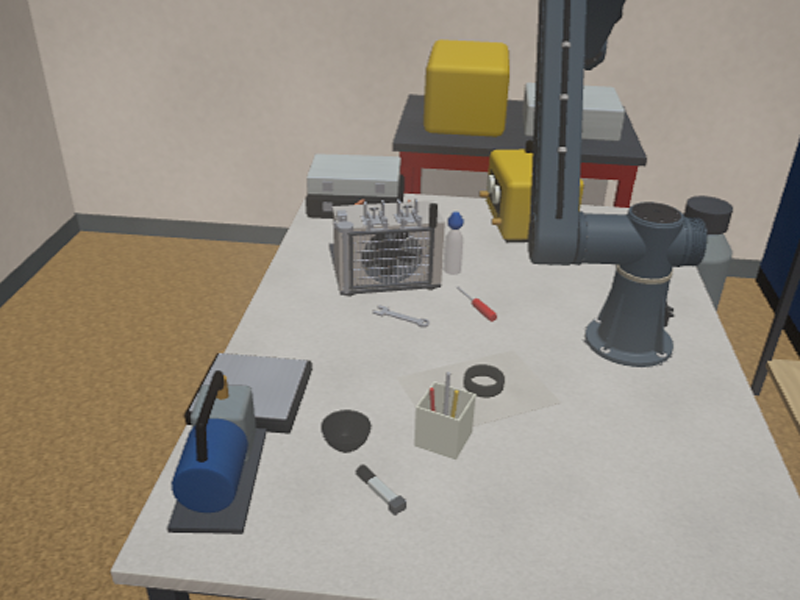

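The top view shows the unit at about (610,265), with the hinge at (545,205), the grip at (588,330), the catches at (580,245) and (592,293), and the spray at (645,366). Next I enlarge that area.

Run:
```python
from station import cams
import cv2
t=cams.snapshot("top")[110:230,325:475,::-1]; s=cams.snapshot("side")[115:195,205:305,::-1]
cv2.imwrite("pics/top1.png",cv2.resize(t,(750,600),interpolation=cv2.INTER_CUBIC))
cv2.imwrite("pics/side1.png",cv2.resize(s,(750,600),interpolation=cv2.INTER_CUBIC))
```

```text
(no output)
```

View pics/top1.png

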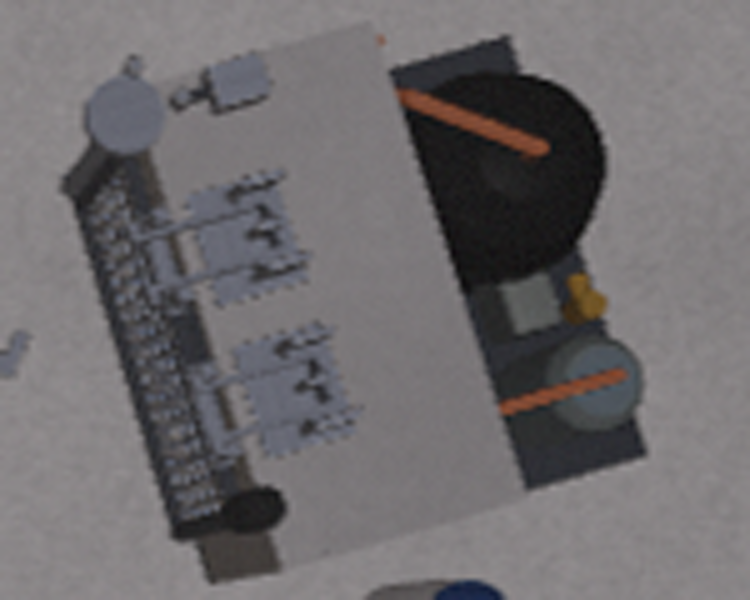

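View pics/side1.png

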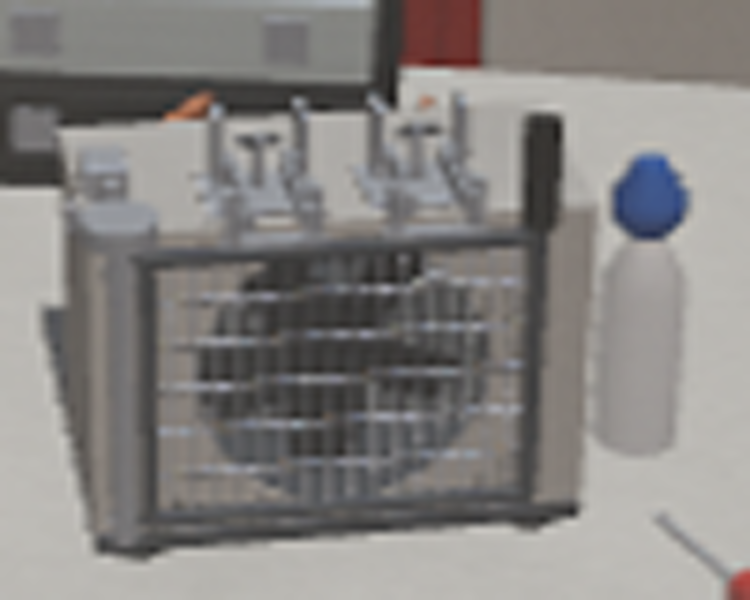

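```bash
cat > h.py <<'E'
import numpy as np
from station import sensors,cams,manip
def ray(n,u,v,z):
    m=cams.camera_model(n);E=m["extrinsics"];R,t=E[:3,:3],E[:3,3];c=-R.T@t
    d=R.T@np.array([(u-m["cx"])/m["fx"],(v-m["cy"])/m["fy"],1]);return c+d*(z-c[2])/d[2]
T=lambda u,v,z:ray("top",325+u/5,110+v/5,z)
S=lambda u,v,z:ray("side",205+u/7.5,115+v/7.5,z)
E
python3 - <<'E'
from h import *
np.set_printoptions(precision=4,suppress=True)
for n in("top","side"):
    E=cams.camera_model(n)["extrinsics"];print(n,-E[:3,:3].T@E[:3,3])
for k,p in dict(roofFR=(283,570,.2),roofBR=(525,490,.2),roofBL=(372,22,.2),hinge=(125,115,.2),saf=(267,228,.248),safa=(257,185,.248),safb=(282,268,.248),maina=(305,338,.248),mainb=(330,422,.248),main=(317,382,.248),grip=(263,508,.257)).items(): print(k,T(*p))
for k,p in dict(safa=(215,105,.248),safb=(300,100,.248),maina=(377,97,.248),mainb=(458,95,.248),grip=(545,117,.257)).items(): print('S',k,S(*p))
print(manip.grasp_offset)
E
```

```text
top [0.4085 0.1287 1.4866]
side [0.4088 1.5863 1.0455]
roofFR [ 0.4656 -0.1785  0.2   ]
roofBR [ 0.5087 -0.3061  0.2   ]
roofBL [ 0.7602 -0.2301  0.2   ]
hinge [ 0.709  -0.0975  0.2   ]
saf [ 0.639  -0.1613  0.248 ]
safa [ 0.6614 -0.1564  0.248 ]
safb [ 0.6183 -0.1686  0.248 ]
maina [ 0.5822 -0.1798  0.248 ]
mainb [ 0.5391 -0.1919  0.248 ]
main [ 0.5596 -0.1856  0.248 ]
grip [ 0.4943 -0.1552  0.257 ]
S safa [ 0.6672 -0.1612  0.248 ]
S safb [ 0.6244 -0.1743  0.248 ]
S maina [ 0.585  -0.1844  0.248 ]
S mainb [ 0.5433 -0.1937  0.248 ]
S grip [ 0.4951 -0.1534  0.257 ]
0.0187
```

The catches resolve to main ≈(0.562,-0.187) and safety ≈(0.642,-0.165), with the front at a yaw of about 16° and the grip at (0.495,-0.154). I'll move above the main catch, turning the tool about 91° on the way.

>>> move_arm --targets '[{"dz": 1}, {"dz": 1}, {"dz": 1}, {"dz": 1, "rz": 0.3}, {"dx": 1, "dy": 1, "rz": 0.3}, {"dx": 1, "dy": 1, "rz": 0.3}, {"dx": 1, "dy": 1, "rz": 0.3}, {"dx": 1, "dy": 1, "rz": 0.3}, {"dx": 1, "dy": 1, "rz": 0.3}, {"dx": 1, "dy": 1, "rz": 0.3}]' --claw 80 --newtons 30

```text
schema error: expected keys dx, dy, dz, rx, ry, rz
```

>>> move_arm --targets '[{"dx": 1, "dy": 1, "rz": 0.3}, {"dx": 1, "dy": 1, "rz": 0.3}, {"dx": 1, "dy": 1, "rz": 0.3}, {"dx": 1, "dy": 1, "rz": 0.05}, {"dx": 1, "dy": 1}, {"dx": 1, "dy": 1}, {"dx": 1, "dy": 1}, {"dx": 1, "dy": 1}, {"dx": 1, "dy": 1}, {"dx": 0.5, "dy": 0.8}]'

```text
schema error: expected keys dx, dy, dz, rx, ry, rz
```

Run:
```python
from h import *
import cv2
from scipy.spatial.transform import Rotation as R
s=sensors.sense();r=R.from_quat(s["tool_rot"]).as_matrix()
print(s["t"],s["tcp_pos"],np.degrees(np.arctan2(r[1,1],r[0,1])),r[:,2],s["q"],s["finger_gap"])
t=cams.snapshot("top")[110:230,325:475,::-1]; q=cams.snapshot("side")[95:195,205:305,::-1]
a=cv2.resize(t,(500,400),interpolation=cv2.INTER_CUBIC)
b=cv2.resize(q,(400,400),interpolation=cv2.INTER_CUBIC)
cv2.imwrite("pics/c2.png",cv2.resize(q,(600,600),interpolation=cv2.INTER_CUBIC))
```

```text
0.2 [ 0.15993455 -0.6037375   0.23066741] -75.17184645424037 [-1.34637012e-04  1.35885044e-03 -9.99999068e-01] [-1.49049854e+00  5.28166107e-01  1.43343251e+00 -2.72479817e-05
  1.18135931e+00 -1.78491810e-01] 0.9952427730256266
```

View pics/c2.png

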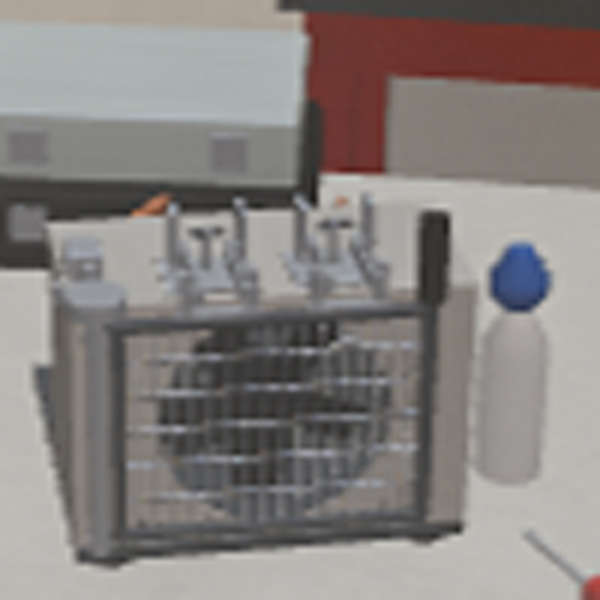

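The rows need all six keys, so nothing moved and this picture shows the same scene as before.

>>> move_arm --targets '[{"dx": 0, "dy": 0, "dz": 1, "rx": 0, "ry": 0, "rz": 0}, {"dx": 0, "dy": 0, "dz": 1, "rx": 0, "ry": 0, "rz": 0}, {"dx": 0, "dy": 0, "dz": 1, "rx": 0, "ry": 0, "rz": 0}, {"dx": 0, "dy": 0, "dz": 1, "rx": 0, "ry": 0, "rz": 0.3}, {"dx": 1, "dy": 1, "dz": 0, "rx": 0, "ry": 0, "rz": 0.3}, {"dx": 1, "dy": 1, "dz": 0, "rx": 0, "ry": 0, "rz": 0.3}, {"dx": 1, "dy": 1, "dz": 0, "rx": 0, "ry": 0, "rz": 0.3}, {"dx": 1, "dy": 1, "dz": 0, "rx": 0, "ry": 0, "rz": 0.3}, {"dx": 1, "dy": 1, "dz": 0, "rx": 0, "ry": 0, "rz": 0.3}, {"dx": 1, "dy": 1, "dz": 0, "rx": 0, "ry": 0, "rz": 0.3}]' --claw 80 --newtons 30

```text
t: 1.55
tcp_pos: [0.3107, -0.4532, 0.3313]
tool_rot: [0.776, 0.63, 0.0, 0.0]
force: [0.2, 0.2, 0.8]
finger_gap: 0.804
gripper_force: 0.0
```

>>> move_arm --targets '[{"dx": 1, "dy": 1, "dz": 0, "rx": 0, "ry": 0, "rz": 0.3}, {"dx": 1, "dy": 1, "dz": 0, "rx": 0, "ry": 0, "rz": 0.3}, {"dx": 1, "dy": 1, "dz": 0, "rx": 0, "ry": 0, "rz": 0.3}, {"dx": 1, "dy": 1, "dz": 0, "rx": 0, "ry": 0, "rz": 0.05}, {"dx": 1, "dy": 1, "dz": 0, "rx": 0, "ry": 0, "rz": 0}, {"dx": 1, "dy": 1, "dz": 0, "rx": 0, "ry": 0, "rz": 0}, {"dx": 1, "dy": 1, "dz": 0, "rx": 0, "ry": 0, "rz": 0}, {"dx": 1, "dy": 1, "dz": 0, "rx": 0, "ry": 0, "rz": 0}, {"dx": 1, "dy": 1, "dz": 0, "rx": 0, "ry": 0, "rz": 0}, {"dx": 0.5, "dy": 0.8, "dz": 0, "rx": 0, "ry": 0, "rz": 0}]'

```text
t: 2.8
tcp_pos: [0.5485, -0.208, 0.3312]
tool_rot: [0.599, 0.801, 0.0, 0.0]
force: [0.7, -0.0, 0.0]
finger_gap: 0.803
gripper_force: 0.0
```

```bash
cat >> h.py <<'E'
import cv2
from scipy.spatial.transform import Rotation as R
def st():
    s=sensors.sense();r=R.from_quat(s["tool_rot"]).as_matrix()
    print(round(s["t"],2),s["tcp_pos"].round(4),"yaw",np.degrees(np.arctan2(r[1,1],r[0,1])).round(1),"F",s["force"].round(1),"gap",s["finger_gap"].round(3),s["gripper_force"],"q",s["q"].round(2))
def pics(n):
    q=cams.snapshot("side")[95:195,205:305,::-1];cv2.imwrite(f"pics/{n}.png",cv2.resize(q,(600,600),interpolation=cv2.INTER_CUBIC))
S6=lambda u,v,z:ray("side",205+u/6,95+v/6,z)
E
python3 - <<'E'
from h import *
st();pics("c3")
E
```

```text
Traceback (most recent call last):
  File "h.py", line 12, in st
    print(round(s["t"],2),s["tcp_pos"].round(4),"yaw",np.degrees(np.arctan2(r[1,1],r[0,1])).round(1),"F",s["force"].round(1),"gap",s["finger_gap"].round(3),s["gripper_force"],"q",s["q"].round(2))
                                                                                                                                   ^^^^^^^^^^^^^^^^^^^^^
AttributeError: 'float' object has no attribute 'round'
```

>>> move_arm --targets '[{"dx": 0.5, "dy": 0.84, "dz": 0, "rx": 0, "ry": 0, "rz": 0}, {"dx": 0, "dy": 0, "dz": -1, "rx": 0, "ry": 0, "rz": 0}, {"dx": 0, "dy": 0, "dz": -0.8, "rx": 0, "ry": 0, "rz": 0}, {"dx": 0, "dy": 0, "dz": 0, "rx": 0, "ry": 0, "rz": 0}, {"dx": 0, "dy": 0, "dz": 0, "rx": 0, "ry": 0, "rz": 0}, {"dx": 0, "dy": 0, "dz": 0, "rx": 0, "ry": 0, "rz": 0}, {"dx": 0, "dy": 0, "dz": 0, "rx": 0, "ry": 0, "rz": 0}, {"dx": 0, "dy": 0, "dz": 0, "rx": 0, "ry": 0, "rz": 0}, {"dx": 0, "dy": 0, "dz": 0, "rx": 0, "ry": 0, "rz": 0}, {"dx": 0, "dy": 0, "dz": 0, "rx": 0, "ry": 0, "rz": 0}]'

```text
t: 4.05
tcp_pos: [0.56, -0.1882, 0.2864]
tool_rot: [0.6, 0.8, -0.0, 0.0]
force: [0.5, -0.0, 0.3]
finger_gap: 0.802
gripper_force: 0.0
```

```bash
sed -i 's/s\["finger_gap"\].round(3)/round(float(s["finger_gap"]),3)/' h.py
python3 - <<'E'
from h import *
st();pics("c3")
E
```

```text
4.05 [ 0.56   -0.1882  0.2864] yaw 16.3 F [ 0.5 -0.   0.3] gap 0.802 0.0 q [-0.51  0.42  1.46 -0.    1.26 -0.8 ]
```

View pics/c3.png

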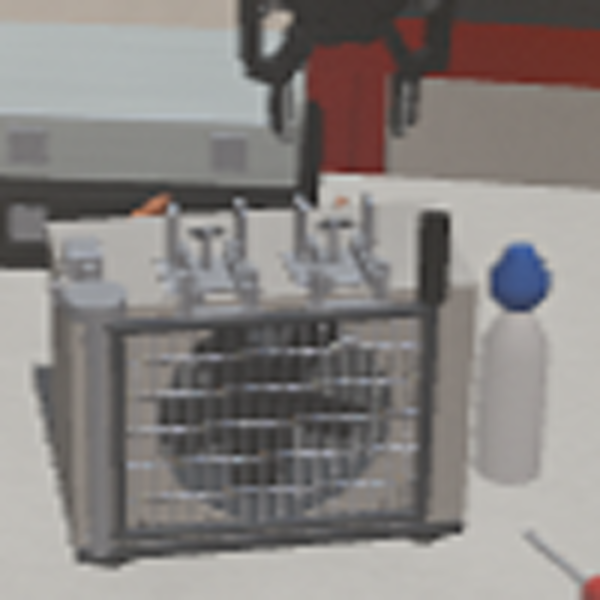

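Finger tips show at u≈284 and 403 (middle 343), and the main tab tops at u≈301 and 368 (v≈200). I'll project the planned centre onto the picture and compare.

```bash
cat >> h.py <<'E'
def proj(n,p,o,k):
    m=cams.camera_model(n);c=m["extrinsics"]@np.r_[p,1];uv=np.array([m["fx"]*c[0]/c[2]+m["cx"],m["fy"]*c[1]/c[2]+m["cy"]]);return ((uv-o)*k).round(1)
E
python3 - <<'E'
from h import *
C=np.array([.561,-.187]);a=np.radians(16.3);ux=np.array([np.sin(a),-np.cos(a)]);uy=np.array([np.cos(a),np.sin(a)])
for nm,c in(("main",C),("saf",C+.085*uy)):
  for sy in(1,-1):
    for sx in(-.012,.012):
      for z in (.248,.208):
        p=np.r_[c+sy*.0225*uy+sx*ux,z];print(nm,sy,sx,z,"side",proj("side",p,(205,95),6),"top",proj("top",p,(325,110),5))
print("tips",[proj("side",np.r_[np.array([.560,-.1882])+s*.034*uy,.294],(205,95),6) for s in(1,-1)])
E
```

```text
main 1 -0.012 0.248 side [307.9 207.8] top [284.1 343.6]
main 1 -0.012 0.208 side [306.6 263.8] top [265.9 353.9]
main 1 0.012 0.248 side [301.5 192.7] top [329.2 330.8]
main 1 0.012 0.208 side [300.2 248.2] top [309.6 341.5]
main -1 -0.012 0.248 side [375.8 204.2] top [310.2 427.8]
main -1 -0.012 0.208 side [373.7 259.9] top [291.1 435.5]
main -1 0.012 0.248 side [368.7 189.1] top [355.4 414.9]
main -1 0.012 0.208 side [366.7 244.5] top [335. 423.]
saf 1 -0.012 0.248 side [178.3 214.7] top [235.3 186. ]
saf 1 -0.012 0.208 side [178.4 271. ] top [218.7 201.1]
saf 1 0.012 0.248 side [173.1 199.4] top [280.1 173.3]
saf 1 0.012 0.208 side [173.3 255.3] top [262.2 188.8]
saf -1 -0.012 0.248 side [247.2 211. ] top [261.1 269.2]
saf -1 -0.012 0.208 side [246.5 267.2] top [243.6 281.8]
saf -1 0.012 0.248 side [241.3 195.9] top [306.  256.5]
saf -1 0.012 0.208 side [240.7 251.6] top [287.2 269.4]
tips [array([290.4, 134.8]), array([393.7, 129.7])]
```

Run:
```python
import cv2
a=cv2.imread("pics/top1.png")[160:460,130:380];b=cv2.imread("pics/side1.png")[80:260,190:500]
cv2.imwrite("pics/m.png",__import__("numpy").hstack([cv2.resize(a,(375,450)),cv2.resize(b,(425,450))]))
```

```text
(no output)
```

View pics/m.png

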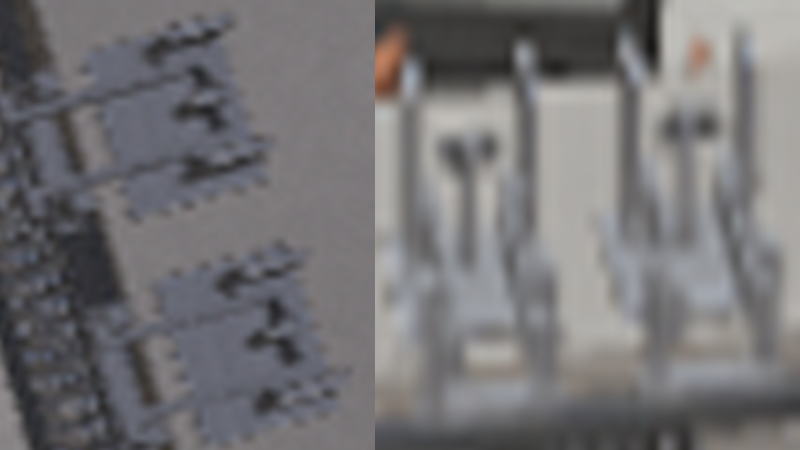

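The overlay agrees with the pictures to 1–2 mm on both catches, so I'll descend on the main catch and pinch it.

>>> move_arm --targets '[{"dx": 0.08, "dy": 0.04, "dz": -0.6, "rx": 0, "ry": 0, "rz": 0}, {"dx": 0, "dy": 0, "dz": -0.6, "rx": 0, "ry": 0, "rz": 0}, {"dx": 0, "dy": 0, "dz": -0.6, "rx": 0, "ry": 0, "rz": 0}, {"dx": 0, "dy": 0, "dz": -0.6, "rx": 0, "ry": 0, "rz": 0}, {"dx": 0, "dy": 0, "dz": -0.5, "rx": 0, "ry": 0, "rz": 0}, {"dx": 0, "dy": 0, "dz": 0, "rx": 0, "ry": 0, "rz": 0}, {"dx": 0, "dy": 0, "dz": 0, "rx": 0, "ry": 0, "rz": 0}, {"dx": 0, "dy": 0, "dz": 0, "rx": 0, "ry": 0, "rz": 0}, {"dx": 0, "dy": 0, "dz": 0, "rx": 0, "ry": 0, "rz": 0}, {"dx": 0, "dy": 0, "dz": 0, "rx": 0, "ry": 0, "rz": 0}]'

```text
t: 5.35
tcp_pos: [0.5621, -0.1872, 0.2142]
tool_rot: [0.6, 0.8, 0.0, 0.0]
force: [0.4, -0.5, 0.1]
finger_gap: 0.801
gripper_force: 0.0
```

>>> move_arm --targets '[{"dx": 0, "dy": 0, "dz": 0, "rx": 0, "ry": 0, "rz": 0}, {"dx": 0, "dy": 0, "dz": 0, "rx": 0, "ry": 0, "rz": 0}, {"dx": 0, "dy": 0, "dz": 0, "rx": 0, "ry": 0, "rz": 0}, {"dx": 0, "dy": 0, "dz": 0, "rx": 0, "ry": 0, "rz": 0}, {"dx": 0, "dy": 0, "dz": 0, "rx": 0, "ry": 0, "rz": 0}, {"dx": 0, "dy": 0, "dz": 0, "rx": 0, "ry": 0, "rz": 0}, {"dx": 0, "dy": 0, "dz": 0, "rx": 0, "ry": 0, "rz": 0}, {"dx": 0, "dy": 0, "dz": 0, "rx": 0, "ry": 0, "rz": 0}, {"dx": 0, "dy": 0, "dz": 0, "rx": 0, "ry": 0, "rz": 0}, {"dx": 0, "dy": 0, "dz": 0, "rx": 0, "ry": 0, "rz": 0}]' --claw 36 --newtons 30

```text
t: 6.6
tcp_pos: [0.5629, -0.1873, 0.2157]
tool_rot: [0.599, 0.8, 0.0, 0.001]
force: [-1.5, 0.6, 7.7]
finger_gap: 0.36
gripper_force: 9.1
```

Run:
```python
from h import *
st();pics("c4")
```

```text
6.6 [ 0.5629 -0.1873  0.2157] yaw 16.4 F [-1.5  0.6  7.7] gap 0.36 9.081902951002121 q [-0.51  0.5   1.53  0.    1.1  -0.8 ]
```

View pics/c4.png

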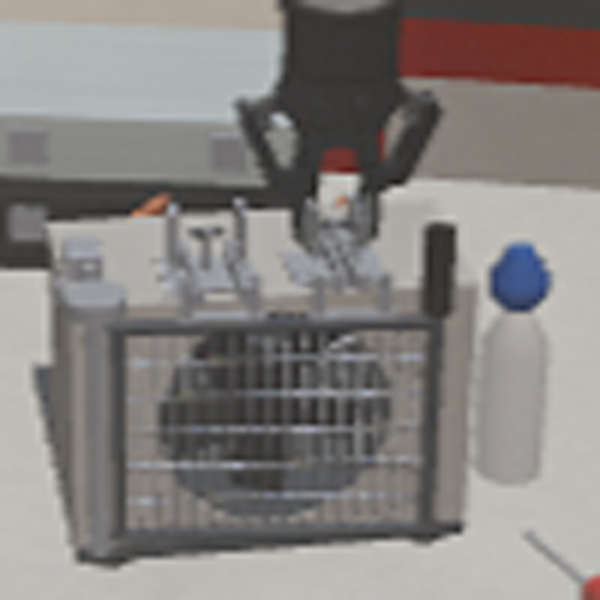

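The guard's free end has sprung out, with the grip top dropping from v≈212 to 223, so the main catch is free and the guard rests on the safety catch. Now I let go, lift, shift 85 mm along the front and descend on the safety catch.

>>> move_arm --targets '[{"dx": 0, "dy": 0, "dz": 0, "rx": 0, "ry": 0, "rz": 0}, {"dx": 0, "dy": 0, "dz": 0, "rx": 0, "ry": 0, "rz": 0}, {"dx": 0, "dy": 0, "dz": 0, "rx": 0, "ry": 0, "rz": 0}, {"dx": 0, "dy": 0, "dz": 0, "rx": 0, "ry": 0, "rz": 0}, {"dx": 0, "dy": 0, "dz": 0.6, "rx": 0, "ry": 0, "rz": 0}, {"dx": 0, "dy": 0, "dz": 0.6, "rx": 0, "ry": 0, "rz": 0}, {"dx": 0, "dy": 0, "dz": 0.6, "rx": 0, "ry": 0, "rz": 0}, {"dx": 0, "dy": 0, "dz": 0.6, "rx": 0, "ry": 0, "rz": 0}, {"dx": 0, "dy": 0, "dz": 0, "rx": 0, "ry": 0, "rz": 0}, {"dx": 0, "dy": 0, "dz": 0, "rx": 0, "ry": 0, "rz": 0}]' --claw 80

```text
t: 7.9
tcp_pos: [0.5617, -0.187, 0.2736]
tool_rot: [0.6, 0.8, -0.0, -0.0]
force: [0.1, -0.1, 0.3]
finger_gap: 0.799
gripper_force: 0.0
```

>>> move_arm --targets '[{"dx": 0.8, "dy": 0.24, "dz": 0, "rx": 0, "ry": 0, "rz": 0}, {"dx": 0.8, "dy": 0.24, "dz": 0, "rx": 0, "ry": 0, "rz": 0}, {"dx": 0.8, "dy": 0.24, "dz": 0, "rx": 0, "ry": 0, "rz": 0}, {"dx": 0.8, "dy": 0.24, "dz": 0, "rx": 0, "ry": 0, "rz": 0}, {"dx": 0, "dy": 0, "dz": 0, "rx": 0, "ry": 0, "rz": 0}, {"dx": 0, "dy": 0, "dz": 0, "rx": 0, "ry": 0, "rz": 0}, {"dx": 0, "dy": 0, "dz": 0, "rx": 0, "ry": 0, "rz": 0}, {"dx": 0, "dy": 0, "dz": 0, "rx": 0, "ry": 0, "rz": 0}, {"dx": 0, "dy": 0, "dz": 0, "rx": 0, "ry": 0, "rz": 0}, {"dx": 0, "dy": 0, "dz": 0, "rx": 0, "ry": 0, "rz": 0}]'

```text
t: 9.15
tcp_pos: [0.6419, -0.1632, 0.274]
tool_rot: [0.6, 0.8, -0.0, 0.0]
force: [-0.4, 0.3, -1.1]
finger_gap: 0.8
gripper_force: 0.0
```

>>> move_arm --targets '[{"dx": 0.06, "dy": 0, "dz": -0.6, "rx": 0, "ry": 0, "rz": 0}, {"dx": 0, "dy": 0, "dz": -0.6, "rx": 0, "ry": 0, "rz": 0}, {"dx": 0, "dy": 0, "dz": -0.6, "rx": 0, "ry": 0, "rz": 0}, {"dx": 0, "dy": 0, "dz": -0.5, "rx": 0, "ry": 0, "rz": 0}, {"dx": 0, "dy": 0, "dz": 0, "rx": 0, "ry": 0, "rz": 0}, {"dx": 0, "dy": 0, "dz": 0, "rx": 0, "ry": 0, "rz": 0}, {"dx": 0, "dy": 0, "dz": 0, "rx": 0, "ry": 0, "rz": 0}, {"dx": 0, "dy": 0, "dz": 0, "rx": 0, "ry": 0, "rz": 0}, {"dx": 0, "dy": 0, "dz": 0, "rx": 0, "ry": 0, "rz": 0}, {"dx": 0, "dy": 0, "dz": 0, "rx": 0, "ry": 0, "rz": 0}]'

```text
t: 10.4
tcp_pos: [0.6435, -0.1632, 0.2165]
tool_rot: [0.6, 0.8, 0.0, 0.0]
force: [-1.3, -0.2, 0.3]
finger_gap: 0.799
gripper_force: 0.0
```

>>> move_arm --targets '[{"dx": 0, "dy": 0, "dz": 0, "rx": 0, "ry": 0, "rz": 0}, {"dx": 0, "dy": 0, "dz": 0, "rx": 0, "ry": 0, "rz": 0}, {"dx": 0, "dy": 0, "dz": 0, "rx": 0, "ry": 0, "rz": 0}, {"dx": 0, "dy": 0, "dz": 0, "rx": 0, "ry": 0, "rz": 0}, {"dx": 0, "dy": 0, "dz": 0, "rx": 0, "ry": 0, "rz": 0}, {"dx": 0, "dy": 0, "dz": 0, "rx": 0, "ry": 0, "rz": 0}, {"dx": 0, "dy": 0, "dz": 0, "rx": 0, "ry": 0, "rz": 0}, {"dx": 0, "dy": 0, "dz": 0, "rx": 0, "ry": 0, "rz": 0}, {"dx": 0, "dy": 0, "dz": 0, "rx": 0, "ry": 0, "rz": 0}, {"dx": 0, "dy": 0, "dz": 0, "rx": 0, "ry": 0, "rz": 0}]' --claw 36

```text
t: 11.65
tcp_pos: [0.6444, -0.1632, 0.2185]
tool_rot: [0.599, 0.8, 0.001, 0.002]
force: [-0.8, 1.2, 6.9]
finger_gap: 0.364
gripper_force: 9.1
```

>>> move_arm --targets '[{"dx": 0, "dy": 0, "dz": 0, "rx": 0, "ry": 0, "rz": 0}, {"dx": 0, "dy": 0, "dz": 0, "rx": 0, "ry": 0, "rz": 0}, {"dx": 0, "dy": 0, "dz": 0, "rx": 0, "ry": 0, "rz": 0}, {"dx": 0, "dy": 0, "dz": 0, "rx": 0, "ry": 0, "rz": 0}, {"dx": 0, "dy": 0, "dz": 0.6, "rx": 0, "ry": 0, "rz": 0}, {"dx": 0, "dy": 0, "dz": 0.8, "rx": 0, "ry": 0, "rz": 0}, {"dx": 0, "dy": 0, "dz": 0.8, "rx": 0, "ry": 0, "rz": 0}, {"dx": 0, "dy": 0, "dz": 0.8, "rx": 0, "ry": 0, "rz": 0}, {"dx": 0, "dy": 0, "dz": 0.6, "rx": 0, "ry": 0, "rz": 0}, {"dx": 0, "dy": 0, "dz": 0, "rx": 0, "ry": 0, "rz": 0}]' --claw 80

```text
t: 12.9
tcp_pos: [0.6443, -0.1635, 0.3085]
tool_rot: [0.599, 0.8, 0.0, 0.002]
force: [0.1, 0.2, -0.5]
finger_gap: 0.801
gripper_force: 0.0
```

Run:
```python
from h import *
st()
q=cams.snapshot("side")[95:195,205:305,::-1]; t=cams.snapshot("top")[110:230,325:425,::-1]
cv2.imwrite("pics/c5.png",np.hstack([cv2.resize(q,(400,400),interpolation=cv2.INTER_CUBIC),cv2.resize(t,(400,480),interpolation=cv2.INTER_CUBIC)[:400]]))
```

```text
12.9 [ 0.6443 -0.1635  0.3085] yaw 16.3 F [ 0.1  0.2 -0.5] gap 0.801 0.0 q [-0.42  0.51  1.23  0.    1.39 -0.7 ]
```

View pics/c5.png

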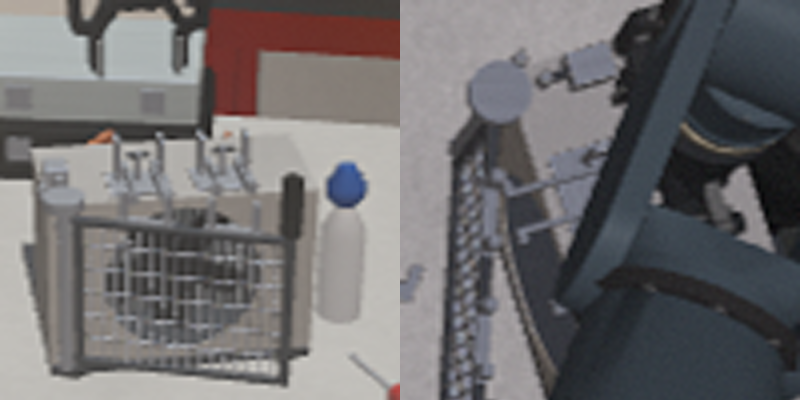

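The guard has sprung clear to about 0.35 rad, and the grip top is at crop pixel (293,178). I'll locate it.

Run:
```python
from h import *
g=ray("side",205+293/4,95+178/4,.257);print("grip",g)
g0=np.array([.4948,-.1543]);a=np.radians(16.3);uy=np.array([np.cos(a),np.sin(a)])
for H in (np.array([.709,-.0975]),g0+.22*np.array([np.cos(a-.01),np.sin(a-.01)])):
  r=g[:2]-H;print("H",H,np.linalg.norm(r),"swing",np.degrees(np.arctan2(-uy[1],-uy[0])-np.arctan2(r[1],r[0])))
  for s in(.35,1.7,1.75):
    th=a+np.pi-s;print(s,H+.22*np.array([np.cos(th),np.sin(th)]))
```

```text
grip [ 0.48736175 -0.07457341  0.257     ]
H [ 0.709  -0.0975] 0.2228208707906259 swing -337.7942438350133
0.35 [ 0.48947192 -0.08309781]
1.7 [0.67497443 0.11985285]
1.75 [0.68588007 0.12128178]
H [ 0.70656406 -0.09466795] 0.22012142680062158 swing -338.46226675486383
0.35 [ 0.48703598 -0.08026576]
1.7 [0.6725385 0.1226849]
1.75 [0.68344413 0.12411384]
```

>>> move_arm --targets '[{"dx": -0.9, "dy": 0.5, "dz": 0, "rx": 0, "ry": 0, "rz": 0.33}, {"dx": -0.9, "dy": 0.5, "dz": 0, "rx": 0, "ry": 0, "rz": 0.33}, {"dx": -0.9, "dy": 0.5, "dz": 0, "rx": 0, "ry": 0, "rz": 0.33}, {"dx": -0.9, "dy": 0.5, "dz": 0, "rx": 0, "ry": 0, "rz": 0.33}, {"dx": -0.9, "dy": 0.5, "dz": 0, "rx": 0, "ry": 0, "rz": 0.33}, {"dx": -0.9, "dy": 0.5, "dz": 0, "rx": 0, "ry": 0, "rz": 0.33}, {"dx": -0.86, "dy": 0.46, "dz": 0, "rx": 0, "ry": 0, "rz": 0.33}, {"dx": 0, "dy": 0, "dz": 0, "rx": 0, "ry": 0, "rz": 0}, {"dx": 0, "dy": 0, "dz": 0, "rx": 0, "ry": 0, "rz": 0}, {"dx": 0, "dy": 0, "dz": 0, "rx": 0, "ry": 0, "rz": 0}]' --claw 85

```text
t: 14.25
tcp_pos: [0.4879, -0.0772, 0.3061]
tool_rot: [0.039, 0.999, -0.0, 0.0]
force: [-0.9, -0.4, 0.3]
finger_gap: 0.848
gripper_force: 0.0
```

Run:
```python
from h import *
st();s=sensors.sense()
print("top of grip if under tool:",proj("side",np.r_[s["tcp_pos"][:2],.257],(205,95),4))
q=cams.snapshot("side")[85:185,205:305,::-1]; t=cams.snapshot("top")[110:230,295:395,::-1]
cv2.imwrite("pics/c6.png",np.hstack([cv2.resize(q,(400,400),interpolation=cv2.INTER_CUBIC),cv2.resize(t,(400,480),interpolation=cv2.INTER_CUBIC)[:400]]))
```

```text
14.25 [ 0.4879 -0.0772  0.3061] yaw 85.5 F [-0.9 -0.4  0.3] gap 0.848 0.0 q [-0.38  0.26  1.66 -0.    1.23 -1.88]
top of grip if under tool: [292.6 176.7]
```

View pics/c6.png

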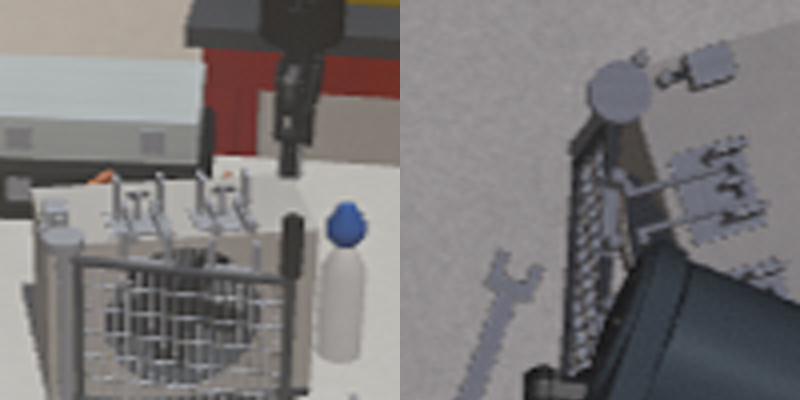

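The fingers line up with the grip, both at u≈293. Descend and take hold.

>>> move_arm --targets '[{"dx": 0, "dy": 0, "dz": -0.8, "rx": 0, "ry": 0, "rz": 0}, {"dx": 0, "dy": 0, "dz": -0.8, "rx": 0, "ry": 0, "rz": 0}, {"dx": 0, "dy": 0, "dz": -0.8, "rx": 0, "ry": 0, "rz": 0}, {"dx": 0, "dy": 0, "dz": -0.8, "rx": 0, "ry": 0, "rz": 0}, {"dx": 0, "dy": 0, "dz": -0.5, "rx": 0, "ry": 0, "rz": 0}, {"dx": 0, "dy": 0, "dz": 0, "rx": 0, "ry": 0, "rz": 0}, {"dx": 0, "dy": 0, "dz": 0, "rx": 0, "ry": 0, "rz": 0}, {"dx": 0, "dy": 0, "dz": 0, "rx": 0, "ry": 0, "rz": 0}, {"dx": 0, "dy": 0, "dz": 0, "rx": 0, "ry": 0, "rz": 0}, {"dx": 0, "dy": 0, "dz": 0, "rx": 0, "ry": 0, "rz": 0}]'

```text
t: 15.6
tcp_pos: [0.4871, -0.0767, 0.2141]
tool_rot: [0.038, 0.999, -0.0, 0.0]
force: [0.3, 0.1, 0.5]
finger_gap: 0.848
gripper_force: 0.0
```

>>> move_arm --targets '[{"dx": 0, "dy": 0, "dz": 0, "rx": 0, "ry": 0, "rz": 0}, {"dx": 0, "dy": 0, "dz": 0, "rx": 0, "ry": 0, "rz": 0}, {"dx": 0, "dy": 0, "dz": 0, "rx": 0, "ry": 0, "rz": 0}, {"dx": 0, "dy": 0, "dz": 0, "rx": 0, "ry": 0, "rz": 0}, {"dx": 0, "dy": 0, "dz": 0, "rx": 0, "ry": 0, "rz": 0}, {"dx": 0, "dy": 0, "dz": 0, "rx": 0, "ry": 0, "rz": 0}, {"dx": 0, "dy": 0, "dz": 0, "rx": 0, "ry": 0, "rz": 0}, {"dx": 0, "dy": 0, "dz": 0, "rx": 0, "ry": 0, "rz": 0}, {"dx": 0, "dy": 0, "dz": 0, "rx": 0, "ry": 0, "rz": 0}, {"dx": 0, "dy": 0, "dz": 0, "rx": 0, "ry": 0, "rz": 0}]' --claw 10 --newtons 50

```text
t: 16.85
tcp_pos: [0.487, -0.0766, 0.214]
tool_rot: [0.038, 0.999, -0.0, 0.0]
force: [-0.8, 0.5, 5.0]
finger_gap: 0.243
gripper_force: 49.2
```

Run:
```python
from h import *
st();p=sensors.sense()["tcp_pos"][:2]
H=np.array([.708,-.096]);r=p-H;L=np.hypot(*r);th0=np.arctan2(r[1],r[0]);a=np.radians(196.3)
s0=(a-th0)%(2*np.pi);print("R",L,"swing",s0)
n=24;ss=np.linspace(s0,1.72,n+1);P=H+L*np.c_[np.cos(a-ss),np.sin(a-ss)]
print("rz/row",-np.degrees(ss[1]-ss[0])/30);print((np.diff(P,axis=0)/.025).round(2).tolist());print(P[-1])
```

```text
16.85 [ 0.487  -0.0766  0.214 ] yaw 85.6 F [-0.8  0.5  5. ] gap 0.243 49.19560968875885 q [-0.38  0.38  1.78  0.    0.99 -1.88]
R 0.2218496150198617 swing 0.3718343311144392
rz/row -0.10728361515496417
[[0.06, 0.5], [0.09, 0.49], [0.11, 0.49], [0.14, 0.48], [0.17, 0.47], [0.19, 0.46], [0.22, 0.45], [0.24, 0.44], [0.27, 0.42], [0.29, 0.41], [0.31, 0.39], [0.33, 0.37], [0.35, 0.35], [0.37, 0.33], [0.39, 0.31], [0.41, 0.29], [0.42, 0.26], [0.44, 0.24], [0.45, 0.21], [0.46, 0.19], [0.47, 0.16], [0.48, 0.14], [0.49, 0.11], [0.49, 0.08]]
[0.67807854 0.12382256]
```

The grip is held (gap ≈ 21 mm, 49 N). Swing along the arc.

>>> move_arm --targets '[{"dx": 0.06, "dy": 0.5, "dz": 0, "rx": 0, "ry": 0, "rz": -0.107}, {"dx": 0.09, "dy": 0.49, "dz": 0, "rx": 0, "ry": 0, "rz": -0.107}, {"dx": 0.11, "dy": 0.49, "dz": 0, "rx": 0, "ry": 0, "rz": -0.107}, {"dx": 0.14, "dy": 0.48, "dz": 0, "rx": 0, "ry": 0, "rz": -0.107}, {"dx": 0.17, "dy": 0.47, "dz": 0, "rx": 0, "ry": 0, "rz": -0.107}, {"dx": 0.19, "dy": 0.46, "dz": 0, "rx": 0, "ry": 0, "rz": -0.107}, {"dx": 0.22, "dy": 0.45, "dz": 0, "rx": 0, "ry": 0, "rz": -0.107}, {"dx": 0.24, "dy": 0.44, "dz": 0, "rx": 0, "ry": 0, "rz": -0.107}, {"dx": 0, "dy": 0, "dz": 0, "rx": 0, "ry": 0, "rz": 0}, {"dx": 0, "dy": 0, "dz": 0, "rx": 0, "ry": 0, "rz": 0}]'

```text
t: 18.1
tcp_pos: [0.5165, 0.0177, 0.214]
tool_rot: [0.259, 0.966, -0.001, -0.001]
force: [-4.1, -1.1, 6.9]
finger_gap: 0.249
gripper_force: 49.5
```

>>> move_arm --targets '[{"dx": 0.27, "dy": 0.42, "dz": 0, "rx": 0, "ry": 0, "rz": -0.107}, {"dx": 0.29, "dy": 0.41, "dz": 0, "rx": 0, "ry": 0, "rz": -0.107}, {"dx": 0.31, "dy": 0.39, "dz": 0, "rx": 0, "ry": 0, "rz": -0.107}, {"dx": 0.33, "dy": 0.37, "dz": 0, "rx": 0, "ry": 0, "rz": -0.107}, {"dx": 0.35, "dy": 0.35, "dz": 0, "rx": 0, "ry": 0, "rz": -0.107}, {"dx": 0.37, "dy": 0.33, "dz": 0, "rx": 0, "ry": 0, "rz": -0.107}, {"dx": 0.39, "dy": 0.31, "dz": 0, "rx": 0, "ry": 0, "rz": -0.107}, {"dx": 0.41, "dy": 0.29, "dz": 0, "rx": 0, "ry": 0, "rz": -0.107}, {"dx": 0.42, "dy": 0.26, "dz": 0, "rx": 0, "ry": 0, "rz": -0.107}, {"dx": 0, "dy": 0, "dz": 0, "rx": 0, "ry": 0, "rz": 0}]'

```text
t: 19.35
tcp_pos: [0.5961, 0.0969, 0.214]
tool_rot: [0.492, 0.87, 0.0, -0.0]
force: [-3.2, 2.0, 5.8]
finger_gap: 0.243
gripper_force: 49.4
```

>>> move_arm --targets '[{"dx": 0.44, "dy": 0.24, "dz": 0, "rx": 0, "ry": 0, "rz": -0.107}, {"dx": 0.45, "dy": 0.21, "dz": 0, "rx": 0, "ry": 0, "rz": -0.107}, {"dx": 0.46, "dy": 0.19, "dz": 0, "rx": 0, "ry": 0, "rz": -0.107}, {"dx": 0.47, "dy": 0.16, "dz": 0, "rx": 0, "ry": 0, "rz": -0.107}, {"dx": 0.48, "dy": 0.14, "dz": 0, "rx": 0, "ry": 0, "rz": -0.107}, {"dx": 0.49, "dy": 0.11, "dz": 0, "rx": 0, "ry": 0, "rz": -0.107}, {"dx": 0.49, "dy": 0.08, "dz": 0, "rx": 0, "ry": 0, "rz": -0.107}, {"dx": 0, "dy": 0, "dz": 0, "rx": 0, "ry": 0, "rz": 0}, {"dx": 0, "dy": 0, "dz": 0, "rx": 0, "ry": 0, "rz": 0}, {"dx": 0, "dy": 0, "dz": 0, "rx": 0, "ry": 0, "rz": 0}]'

```text
t: 20.6
tcp_pos: [0.6769, 0.1245, 0.2141]
tool_rot: [0.652, 0.758, -0.0, -0.001]
force: [-4.9, 0.8, 5.7]
finger_gap: 0.243
gripper_force: 49.5
```

Run:
```python
from h import *
st();p=sensors.sense()["tcp_pos"][:2]
r=p-np.array([.708,-.096]);print(np.hypot(*r),"swing",np.radians(196.3)-np.arctan2(r[1],r[0]))
q=cams.snapshot("side")[60:240,150:390,::-1]
cv2.imwrite("pics/c7.png",cv2.resize(q,(800,600),interpolation=cv2.INTER_CUBIC))
```

```text
20.6 [0.6769 0.1245 0.2141] yaw 8.6 F [-4.9  0.8  5.7] gap 0.243 49.48498249053955 q [ 0.02  0.63  1.27  0.    1.24 -0.13]
0.22271407726409387 swing 1.7152178291041569
```

View pics/c7.png

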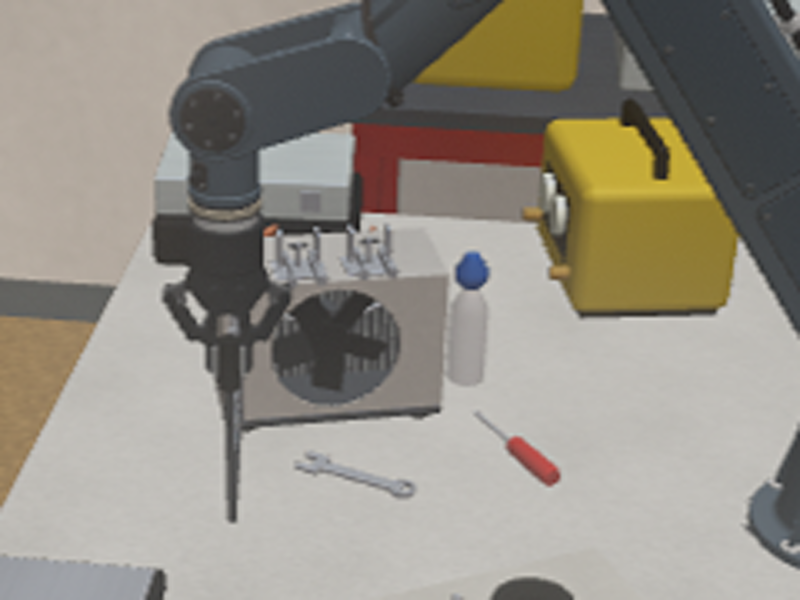

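The guard is held wide open, edge-on to the side camera, at about 1.71 rad. The fan is exposed, and the spray, wrench and driver stand where they were.

```bash
python3 -c "
from station import order
print(order.sign_off())"
```

```text
the job is handed in; nothing more can be done
None
```

The job is handed in: I pinched the main catch and then the safety catch, and swung the guard past its click to about 1.71 rad (past square). The gripper is still holding it there, and the spray, wrench and driver in the final view had not moved.

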